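# Find the long objective among two covered lens cases

### The job

Two identical covered lens cases stand on the lab bench: one hides a long microscope objective, the other a short one. Lift covers straight off to see which is which, setting each one you take off down right way up on free bench (or back on its case), then take the long objective out and set it gently down, standing upright, in the steel tray.

Things in the scene. Friction and masses are not known exactly. Their poses are not given: they have to be found in the camera images.
- cover_a_knob (a point): Case cover: steel cap, 80 mm across, shell 68 mm tall, 0.13 kg, with a black knob 24 mm across and 36 mm tall on top. Point: on the axis, 24 mm up the knob, 92 mm above the cover's lower edge; z up. It stands loose on a fixed black base (92 mm disc 6 mm thick with a 60 mm boss, top 10 mm over the bench), lower edge 6 mm over the bench; lift it 70 mm straight up to clear the contents.
- cover_b_knob (a point): The other case's cover, identical to the first, on an identical base; same point on its knob. The two cases and the tray take three places side by side, in any order, centres at least 17 cm apart, with free bench beyond them (away from the robot).
- long_objective_mid (a point): The long objective: steel lens barrel 56 mm tall, about 0.14 kg, standing nose up near the middle of one case's boss under the cover. 28 mm across up to 40 mm from its foot, then tapering to a 12 mm nose. Point: its centre, 28 mm above its foot; z from foot to nose. The other case holds an unwanted short objective, also 28 mm across but 30 mm tall.
- tray_floor (a point): The steel instrument tray, open on top, 130 mm (its x) by 150 mm (its y) outside, 18 mm high, walls and floor 3 mm thick, fixed to the bench. This point is the centre of its inner floor, 3 mm above the bench; z is up.
There are look-alikes about, which are no part of the job. Leave any purple look-alike of the part that bears cover_a_knob alone. Of the things shaped like the part that bears tray_floor, the bare steel one is meant.

How it is judged (in metres and radians):
On the way:
1. the cover of the case with the long objective is lifted clear of it (distance between cover_a_knob and long_objective_mid above 0.1 m), for 0.2 s.
At the end, for the whole second after the job is handed in: The long objective stands upright (within about 11 degrees) on the floor of the steel tray, anywhere inside its walls; both covers stand right way up (within about 11 degrees) on the bench or on a case base; all are at rest (x of long_objective_mid in the frame of tray_floor between -0.056 and 0.056 m and y of long_objective_mid in the frame of tray_floor between -0.066 and 0.066 m and z of long_objective_mid in the frame of tray_floor below 0.035 m and angle between each of long_objective_mid, cover_a_knob, cover_b_knob's own z axis and vertical below 0.2 rad and linear speed of each of long_objective, cover_a, cover_b below 0.03 m/s and height (world z) of each of cover_a_knob, cover_b_knob below 0.117 m); the robot touches nothing.
It fails at once if the long objective is dropped or thrown: it moves faster than 0.7 m/s (a fall of 25 mm) with no finger on it (linear speed of long_objective above 0.7 m/s and contact force between the fingers and long_objective below 0.05 N).
It fails at once if the long objective is knocked over: it leans more than 45 degrees (angle between long_objective_mid's own z axis and vertical above 0.8 rad).
It also fails if it takes over 72 s, if anything falls off the work surface, if the arm or the gripper's body presses on something with over 40 N, if the wrist force passes 120 N, or if a joint passes its speed limit or range.

### The arm

A 6-joint arm with a two-finger parallel gripper is mounted at the origin on the work surface. World frame = base frame: x ahead of the robot, y to its left, z up, the work surface at z = 0. Lengths are in mm, angles in rad, forces in N, time in s.
With the tool pointing down it reaches from about 350 to 775 mm from the base axis. Payload 7.3 kg.
Tool frame: the origin (TCP) lies at the very end of the fingers, on their centre line; the grasp point (between the pads) lies 19 mm behind it; z points along the fingers, x is the direction in which the jaws open and shut, and the axes are right-handed (so a half turn about z gives the same grasp; the last joint's range is limited). The gripper opens to 92 mm and grips with 3 to 60 N. Pads are 19 mm wide; open, the fingers measure 130 mm over their backs; the gripper's body (75 mm by 190 mm) begins 47 mm behind the grasp point.
Start: joints at [1.052, 0.342, 1.524, -0, 1.275, -0.146], TCP at [191.205, 488.964, 226.741] pointing down, gripper open.
Joint ranges: [-2.53, 2.53], [-0.77, 2.02], [0.04, 2.7], [-1, 4.14], [0.28, 2.66], [-3.11, 3.11]. Speed limits (rad/s): [2.57, 2.57, 3.14, 3.14, 3.14, 3.14].

### API

Orientations are given as [roll, pitch, yaw] about the fixed x, y, z axes, in that order (R = Rz(yaw) Ry(pitch) Rx(roll)).
In Python, from plant import bot, capture, camera_params gives the robot as it stands.
- The arm moves only by the shell command python3 -m jog 'ROWS' [OPENING]. ROWS is a JSON object of lists of equal length, an entry for each row: "xyz": the shift along the world's x, y, z as a fraction of full scale, a list of three; "angular": the turn, a rotation vector about the world's x, y, z as a fraction of full scale, a list of three. In form: {"xyz": [[x, y, z], ...], "angular": [[wx, wy, wz], ...]}. A call has 1 to 10 rows; each row shifts and turns the pose as measured when the row begins; what a row does not reach is not made up. Full scale, the value 1, is 2 cm for a shift and 6 degrees for a turn. A row lasts 1/10 s, in which the tool goes at most 50 mm and 8.59 degrees, less where a joint would pass 70% of its speed; a pose out of reach is approached as far as the arm can. A call with a number of a shift or a turn outside -1 to 1 is refused whole. A call with a gripper value outside its range is refused whole. OPENING is the closure, from -1 (fully open) to 1 (shut), set as the call begins (- or left out, the last holds). The fingers move at their own pace and stop on an object; the grip force is fixed at half the most. Time passes only in rows, so rows that do not move let the fingers close. It gives the time, the measured TCP pose, the force and the opening at its end, in the units of the state.
- bot.get_obs(): the state, without advancing time (a new reading comes with each control period).
- capture(name): name is "scene" or "side" or "wrist"; returns the picture (480x640x3 uint8, red, green, blue); there is no depth.
- camera_params(name): a dict with "fx", "fy", "cx", "cy" (pixels), "rvec" (rotation vector, rad) and "tvec" (3), from world to camera coordinates, as OpenCV has them. Camera axes: x right, y down, z forward; pixel columns grow to the right and rows downward; lengths in mm; the calibration is good to about 2 mm. A picture is of the moment at which its call begins: read the wrist's pose just before it. camera_params takes no time and is no camera call; for the wrist camera it gives the pose at the moment of the call.
- bot.close_job(): hands the job in, once; it reports no verdict.
The state is a dict: "time": time; "joint_positions": joint angles; "dq": joint speeds; "tau": joint torques, N m; "tool_pos": TCP position; "tcp_rot": TCP orientation; "contact_force": force on the tool from outside, world axes, zero at the start; "moment": the same for the moment, N m; "grip_width": finger opening in mm.
Only numpy, scipy, OpenCV 4.12 (cv2) and the standard library are available. Lean on these libraries where they do the work, as an engineer would, in place of code of your own. Each camera call takes 0.05 s, during which the arm holds its last target.

## Working session

There is one attempt and no reset: what is moved stays moved. The work goes in short steps, Python scripts to look and compute and a shell command to move; the robot and the scene stay as the last step left them, time stands still between calls to the robot, and variables do not carry over. Pictures are saved under pics/ and viewed, and the job is handed in when it is done.

```bash
ls; mkdir -p pics; python3 - <<'E'
from plant import bot,capture,camera_params
import cv2
print(bot.get_obs())
for n in ["scene","side","wrist"]:
    p=camera_params(n);print(n,p)
    cv2.imwrite(f"pics/{n}0.png",capture(n)[:,:,::-1])
E
```

```text
pics
{'time': 0.0, 'joint_positions': array([ 1.05200052e+00,  3.42781014e-01,  1.52502046e+00, -3.04594817e-05,
        1.27540054e+00, -1.46026528e-01]), 'dq': array([ 1.48190676e-03,  1.95332911e-04, -1.44549763e-04,  1.36151345e-04,
        2.43437007e-03,  1.83974425e-05]), 'tau': array([ 4.14915803e-04, -4.31251752e+01, -2.44209212e+01,  7.19240773e-02,
        5.60950523e-02, -1.06978807e-04]), 'tool_pos': array([190.99786943, 488.58315169, 226.0135111 ]), 'tcp_rot': array([-3.14138729e+00,  1.59647470e-03,  1.19803610e+00]), 'contact_force': array([-1.10910818, -0.1830644 ,  0.25017772]), 'moment': array([ 0.01551096, -0.0134116 , -0.02740695]), 'grip_width': 91.81106630429218}
scene {'fx': 439.291950576694, 'fy': 439.291950576694, 'cx': 315.55220029957104, 'cy': 230.94204658361124, 'rvec': array([ 0.56681515,  2.56578602, -1.28032524]), 'tvec': array([356.19809042, -41.52545312, 970.36837837])}
side {'fx': 537.0645867941191, 'fy': 537.0645867941191, 'cx': 313.8275940699226, 'cy': 243.01817535047496, 'rvec': array([ 2.18659131, -0.6286994 ,  0.29181772]), 'tvec': array([-304.53540071,  216.87658125,  778.85898873])}
wrist {'fx': 349.4382214558766, 'fy': 349.4382214558766, 'cx': 321.00522389102457, 'cy': 240.31822348467836, 'rvec': array([-2.39923712, -1.63954083, -0.22336761]), 'tvec': array([-524.25246573,  -33.54998153,  389.01377941])}
```

View pics/scene0.png

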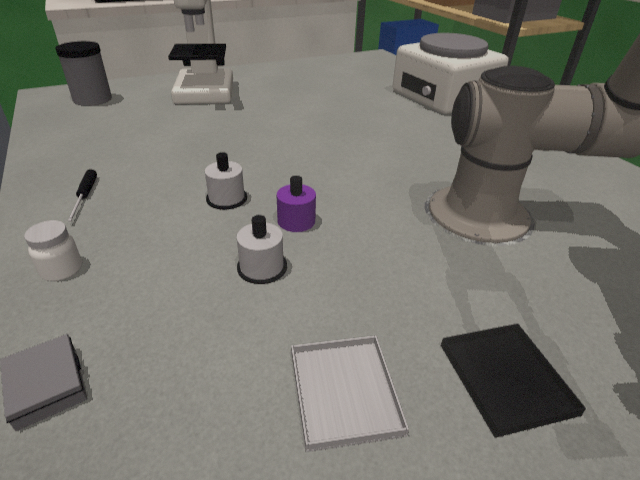

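View pics/side0.png

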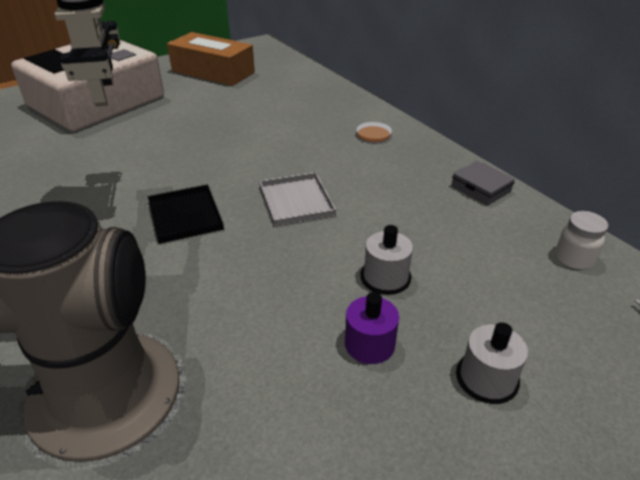

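View pics/wrist0.png

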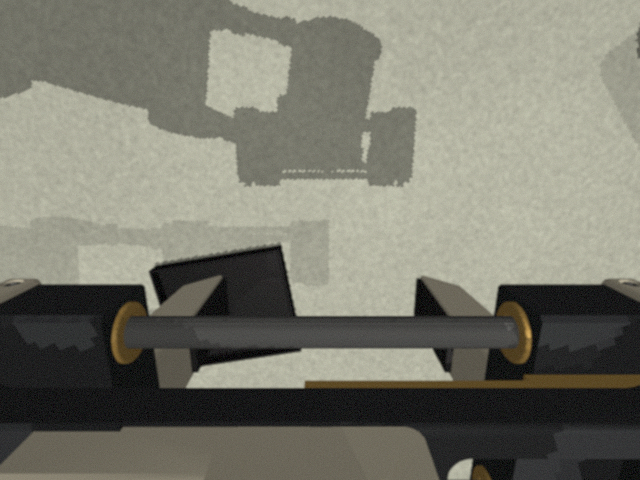

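The scene view shows two steel covers on black bases, at (225,185) and (261,250). The purple look-alike at (296,208) has no base. The bare steel tray is at (347,390) and a black tray at (512,375). The covers I want are the two steel ones, and the tray is the steel one. I'll measure them and confirm in a crop.

```bash
cat > h.py <<'E'
import numpy as np,cv2
from plant import bot,capture,camera_params
def P(n):
    p=camera_params(n);R=cv2.Rodrigues(p['rvec'])[0];K=np.array([[p['fx'],0,p['cx']],[0,p['fy'],p['cy']],[0,0,1]])
    return K,R,np.array(p['tvec'])
def ray(n,u,v):
    K,R,t=P(n);return -R.T@t, R.T@np.linalg.solve(K,[u,v,1.])
def plane(n,u,v,z):
    c,d=ray(n,u,v);return c+d*(z-c[2])/d[2]
def tri(a,b,na="scene",nb="side"):
    A=[];B=[]
    for n,q in((na,a),(nb,b)):
        c,d=ray(n,*q);d/=np.linalg.norm(d);M=np.eye(3)-np.outer(d,d);A.append(M);B.append(M@c)
    return np.linalg.lstsq(np.vstack(A),np.hstack(B),rcond=None)[0]
def proj(n,X):
    K,R,t=P(n);p=K@(R@np.array(X,float)+t);return p[:2]/p[2]
def blob(img,box,f):
    x0,y0,x1,y1=box;m=f(img[y0:y1,x0:x1].astype(int)).astype(np.uint8)
    k,l,s,c=cv2.connectedComponentsWithStats(m);i=1+np.argmax(s[1:,4]);return c[i]+[x0,y0],s[i]+[x0,y0,0,0,0],(l==i)
E
python3 - <<'E'
from h import *
s=capture("scene");d=capture("side")
cv2.imwrite("pics/c1.png",np.hstack([cv2.resize(s[140:300,180:340],None,fx=2.5,fy=2.5,interpolation=2),cv2.resize(d[220:420,330:530],(400,400),interpolation=2)])[:,:,::-1])
cv2.imwrite("pics/c2.png",np.hstack([cv2.resize(s[320:460,270:430],None,fx=2.5,fy=2.5,interpolation=2),cv2.resize(d[160:230,250:345],None,fx=4,fy=5,interpolation=2)])[:,:,::-1])
E
```

```text
(no output)
```

View pics/c1.png

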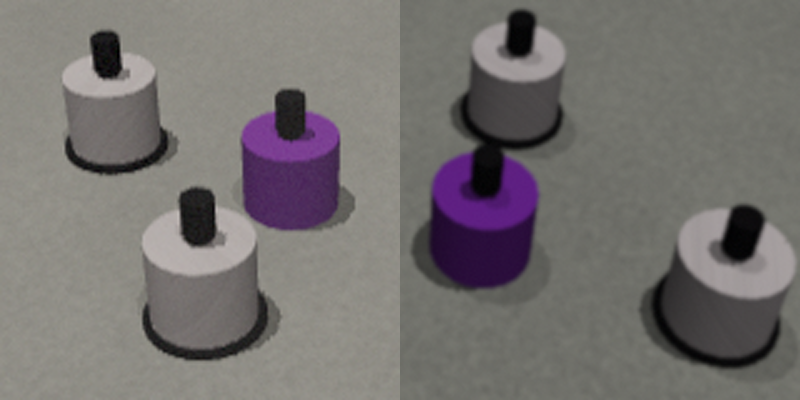

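View pics/c2.png

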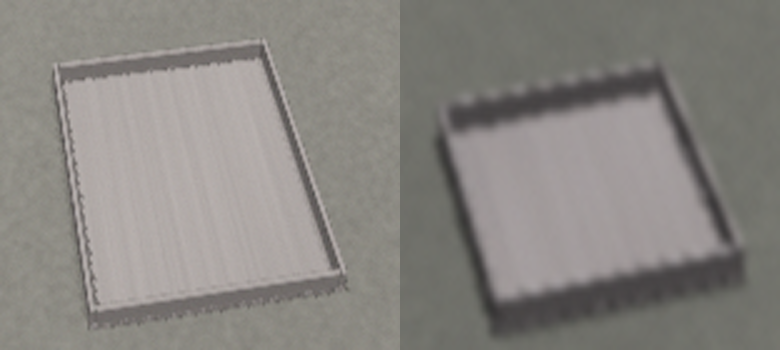

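The crops confirm it: both steel covers stand on black base rims, the purple one has none, and the bare steel tray is open on top. Next I compute positions.

```bash
python3 - <<'E'
from h import *
s=capture("scene");d=capture("side")
f=lambda im:im.max(2)<62
K={'P':((214,148,236,172),(490,318,515,352)),'Q':((248,212,272,238),(380,222,402,249)),'V':((287,173,306,195),(364,288,386,318))}
for k,(a,b) in K.items():
    ca,sa,_=blob(s,a,f);cb,sb,_=blob(d,b,f)
    print(k,ca,sa,cb,sb,'tri',tri(ca,cb).round(1),'pl', plane("scene",*ca,92).round(1),plane("side",*cb,92).round(1))
    # top centre at z=110: scene
# tray rim corners from crop px
c=[(270+x/2.5,320+y/2.5) for x,y in((54,65),(265,40),(345,270),(90,310))]
c2=[(250+x/4,160+y/5) for x,y in((442,103),(660,67),(742,252),(495,303))]
for q in c:print('tray scene',plane("scene",*q,18).round(1))
for q in c2:print('tray side',plane("side",*q,18).round(1))
for q,n in(((512,375),"scene"),((185,213),"side")):print(plane(n,*q,5))
E
```

```text
P [222.08241758 161.32417582] [216 153  13  18 182] [500.61149425 336.27816092] [490 323  22  28 435] tri [ 487.7 -276.4   92.8] pl [ 486.7 -276.4   92. ] [ 489.7 -276.3   92. ]
Q [258.74729242 226.07581227] [252 215  14  23 277] [389.74285714 236.025     ] [383 225  15  23 280] tri [495.9 -21.8  93.4] pl [494.6 -22.8  92. ] [498.1 -20.7  92. ]
V [295.74146341 185.04390244] [290 176  12  19 205] [373.83476395 301.94635193] [364 288  22  30 466] tri [ 381.5 -128.4   89.7] pl [ 381.6 -123.4   92. ] [ 381.8 -130.8   92. ]
tray scene [520.7 180.7  18. ]
tray scene [397.9 216.3  18. ]
tray scene [438.7 357.   18. ]
tray scene [562.1 321.9  18. ]
tray side [627.8 237.1  18. ]
tray side [748. 196.  18.]
tray side [691.4  65.3  18. ]
tray side [564.6 104.7  18. ]
[250.94126405 348.78121622   5.        ]
[261.79953253 347.19813258   5.        ]
```

```bash
python3 -m jog '{"xyz":[[0.5,-0.86,0],[0.5,-0.86,0],[0.5,-0.86,0],[0.5,-0.86,0],[0.5,-0.86,0],[0.5,-0.86,0],[0.5,-0.86,0],[0.5,-0.86,0],[0.5,-0.86,0],[0.5,-0.86,0]],"angular":[[0,0,0],[0,0,0],[0,0,0],[0,0,0],[0,0,0],[0,0,0],[0,0,0],[0,0,0],[0,0,0],[0,0,0]]}' -1
```

```text
time: 1.35
tool_pos: [292.9, 311.9, 226.4]
tcp_rot: [3.142, -0.001, 1.203]
contact_force: [0.6, 0.2, 0.3]
grip_width: 91.4
```

```bash
python3 - <<'E'
from h import *
s=capture("side")
c2=[(250+(x-400)/4,160+y/5) for x,y in((442,103),(660,67),(742,252),(495,303))]
r=np.array([plane("side",*q,18) for q in c2]);print(r.round(1),r.mean(0))
E
```

```text
[[442.3 354.5  18. ]
 [559.2 315.6  18. ]
 [519.6 173.9  18. ]
 [396.7 210.7  18. ]] [479.44524527 263.67314905  18.        ]
```

The tray centre agrees within 5 mm in both views, at about (480, 266). On to cover Q at (496, -22).

```bash
python3 -m jog '{"xyz":[[0.51,-0.84,0],[0.51,-0.84,0],[0.51,-0.84,0],[0.51,-0.84,0],[0.51,-0.84,0],[0.51,-0.84,0],[0.51,-0.84,0],[0.51,-0.84,0],[0.51,-0.84,0],[0.51,-0.84,0]],"angular":[[0,0,0],[0,0,0],[0,0,0],[0,0,0],[0,0,0],[0,0,0],[0,0,0],[0,0,0],[0,0,0],[0,0,0]]}' && python3 -m jog '{"xyz":[[0.51,-0.84,0],[0.51,-0.84,0],[0.51,-0.84,0],[0.51,-0.84,0],[0.51,-0.84,0],[0.51,-0.84,0],[0.51,-0.84,0],[0.51,-0.84,0],[0.51,-0.84,0],[0,0,0]],"angular":[[0,0,0],[0,0,0],[0,0,0],[0,0,0],[0,0,0],[0,0,0],[0,0,0],[0,0,0],[0,0,0],[0,0,0]]}' && python3 - <<'E'
from h import *
cv2.imwrite("pics/w1.png",capture("wrist")[:,:,::-1])
E
```

```text
time: 2.4
tool_pos: [398.4, 138.4, 227.3]
tcp_rot: [3.14, -0.003, 1.202]
contact_force: [0.3, -0.5, 0.1]
grip_width: 91.8
time: 3.4
tool_pos: [495.2, -18.1, 227.5]
tcp_rot: [3.138, -0.005, 1.2]
contact_force: [0.6, 0.4, 0.2]
grip_width: 91.7
```

View pics/w1.png

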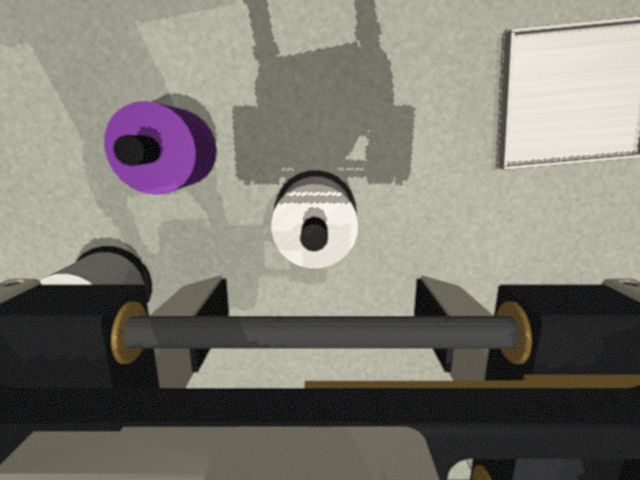

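The wrist view shows the steel cover's knob at (314,235) between the fingers, purple at (138,150) to the left. I'll cast the ray.

```bash
python3 - <<'E'
from h import *
w=capture("wrist")
c,st,_=blob(w,(295,210,335,260),lambda im:im.max(2)<62)
print(c,st,plane("wrist",*c,92),bot.get_obs()['tool_pos'], proj("wrist",[496.5,-22,92]))
E
```

```text
[313.04431315 234.74002954] [300 219  26  32 677] [495.50227201 -23.66876034  92.        ] [493.96385903 -16.4093039  227.43383659] [315.26564449 235.10488952]
```

```bash
python3 -m jog '{"xyz":[[0.08,-0.3,0],[0,0,-1],[0,0,-1],[0,0,-1],[0,0,-1],[0,0,-1],[0,0,0]],"angular":[[0,0,0],[0,0,0],[0,0,0],[0,0,0],[0,0,0],[0,0,0],[0,0,0]]}' -1; python3 - <<'E'
from h import *
print(bot.get_obs()['tool_pos'],bot.get_obs()['tcp_rot'])
w=capture("wrist")
c,st,_=blob(w,(270,150,370,270),lambda im:im.max(2)<62)
print(c,st,plane("wrist",*c,94))
cv2.imwrite("pics/w2.png",w[:,:,::-1])
E
```

```text
time: 4.2
tool_pos: [494.1, -18.6, 126.2]
tcp_rot: [3.137, -0.006, 1.207]
contact_force: [-0.3, 0.0, -0.0]
grip_width: 92.3
[494.06068427 -18.56859628 126.15797421] [ 3.13662442 -0.00638662  1.20698337]
[318.83279045 196.34636265] [270 182  98  49 921] [453.00411914  -3.74474933  94.        ]
```

View pics/w2.png

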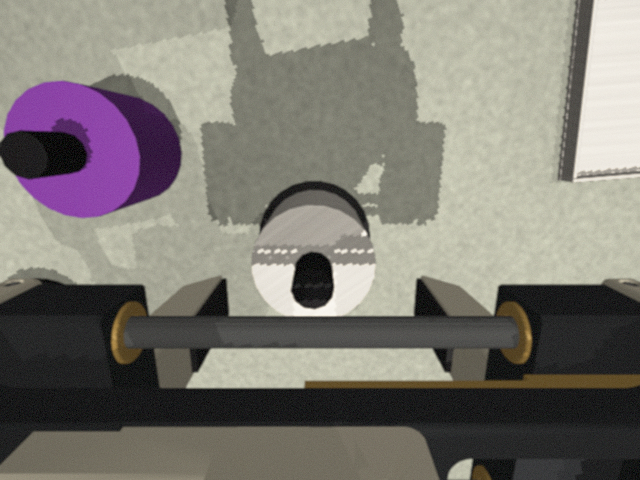

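Knob centre is at about (313,280) in this view, still lying between the fingers.

```bash
python3 - <<'E'
from h import *
w=capture("wrist")
c,st,_=blob(w,(288,252,338,312),lambda im:im.max(2)<62)
print(c,st,plane("wrist",*c,92), plane("wrist",313,293,110))
E
python3 -m jog '{"xyz":[[0.1,-0.25,-0.9],[0,0,-0.9],[0,0,-0.5],[0,0,0]],"angular":[[0.03,0.04,0],[0,0,0],[0,0,0],[0,0,0]]}' -1
```

```text
[312.22905983 277.78404558] [ 292  252   41   53 1755] [498.18417423 -25.10804782  92.        ] [499.82448272 -24.95455764 110.        ]
time: 4.7
tool_pos: [501.6, -24.1, 87.0]
tcp_rot: [3.126, -0.01, 1.208]
contact_force: [0.1, -0.2, -0.4]
grip_width: 92.0
```

```bash
python3 -m jog '{"xyz":[[-0.12,0,-0.2],[0,0,-0.15],[0,0,0]],"angular":[[-0.03,0.15,0],[0,0,0],[0,0,0]]}' -1;python3 - <<'E'
from h import *
for i in range(3):
    o=bot.get_obs();print(o['tool_pos'],o['tcp_rot'],o['contact_force']); 
s=capture("side")
cv2.imwrite("pics/d2.png",cv2.resize(s[180:330,300:480],None,fx=4,fy=4)[:,:,::-1])
E
```

```text
time: 5.0
tool_pos: [500.5, -24.2, 82.0]
tcp_rot: [3.137, -0.002, 1.209]
contact_force: [-0.3, -0.1, 0.4]
grip_width: 92.0
[500.51720523 -24.22396726  82.03259017] [ 3.13714624e+00 -1.78430423e-03  1.20874090e+00] [-0.33457462 -0.08185951  0.44927716]
[500.51720523 -24.22396726  82.03259017] [ 3.13714624e+00 -1.78430423e-03  1.20874090e+00] [-0.33457462 -0.08185951  0.44927716]
[500.51720523 -24.22396726  82.03259017] [ 3.13714624e+00 -1.78430423e-03  1.20874090e+00] [-0.33457462 -0.08185951  0.44927716]
```

View pics/d2.png

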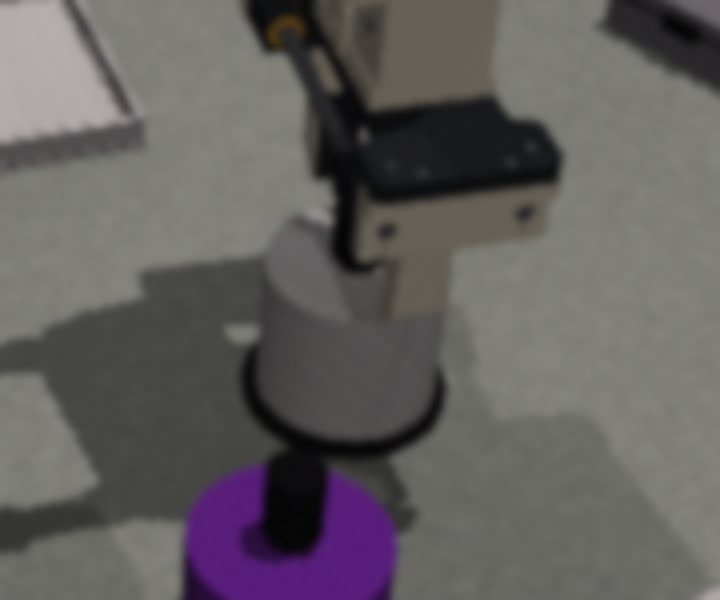

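```bash
python3 -m jog '{"xyz":[[-0.1,0,-0.05],[0,0,0],[0,0,0],[0,0,0],[0,0,0],[0,0,0],[0,0,0],[0,0,0]],"angular":[[0,0,0],[0,0,0],[0,0,0],[0,0,0],[0,0,0],[0,0,0],[0,0,0],[0,0,0]]}' 1
```

```text
time: 5.85
tool_pos: [498.8, -24.3, 82.0]
tcp_rot: [3.135, -0.002, 1.209]
contact_force: [-0.2, -0.6, -0.2]
grip_width: 32.2
```

```bash
python3 -m jog '{"xyz":[[0,0,0],[0,0,0],[0,0,0]],"angular":[[0,0,0],[0,0,0],[0,0,0]]}'; python3 -m jog '{"xyz":[[0,0,0.2],[0,0,0.4],[0,0,0.6],[0,0,0.8],[0,0,0.8],[0,0,0.8],[0,0,0.8],[0,0,0.5],[0,0,0]],"angular":[[0,0,0],[0,0,0],[0,0,0],[0,0,0],[0,0,0],[0,0,0],[0,0,0],[0,0,0],[0,0,0]]}'; python3 - <<'E'
from h import *
for n in("side","scene"):
    s=capture(n);cv2.imwrite(f"pics/{n}3.png",s[:,:,::-1])
s=capture("side");d=capture("scene")
cv2.imwrite("pics/c3.png",np.hstack([cv2.resize(d[180:300,200:330],(400,370)),cv2.resize(s[150:310,300:470],(400,370))])[:,:,::-1])
E
```

```text
time: 6.15
tool_pos: [498.7, -24.3, 81.8]
tcp_rot: [3.136, -0.002, 1.209]
contact_force: [-0.2, -0.5, 0.0]
grip_width: 23.1
time: 7.05
tool_pos: [497.7, -24.0, 187.0]
tcp_rot: [3.136, -0.002, 1.209]
contact_force: [0.1, 0.4, -1.9]
grip_width: 23.5
```

View pics/c3.png

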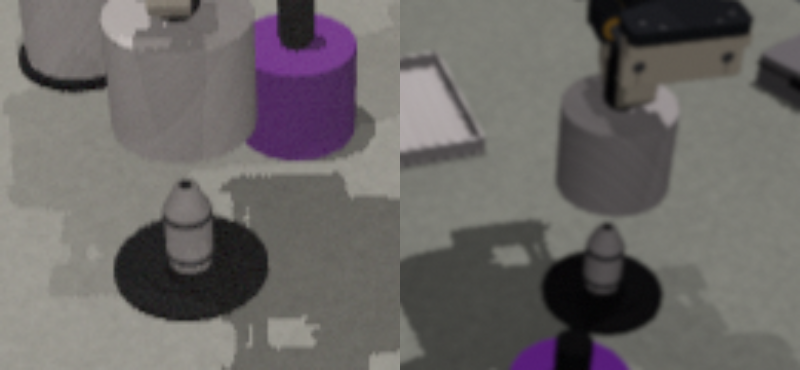

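The crops show the cover lifted, and a tapered barrel upright on the boss: nose at (185,183) left and (607,227) right. I'll check its height to settle long or short.

```bash
python3 - <<'E'
from h import *
a=lambda x,y:(200+x*130/400,180+y*120/370)
b=lambda x,y:(300+(x-400)*170/400,150+y*160/370)
print('nose',tri(a(185,183),b(607,227)),'foot',tri(a(189,264),b(603,287)))
q=[plane("scene",*a(x,y),40) for x,y in((163,230),(214,230))];print('width',np.linalg.norm(q[0]-q[1]))
print('mid',plane("scene",*a(188,228),38),plane("side",*b(604,262),38))
E
```

```text
nose [495.72543369 -20.37216331  65.64012229] foot [496.95303295 -21.13527789   4.75213193]
width 29.115783194359544
mid [496.74540174 -13.01907498  38.        ] [492.1323245  -27.16955274  38.        ]
```

Nose is at z = 65.6 mm, which is 56 mm above the boss, so this is the long objective, at about (496,-21). I'll set the cover on free bench beyond, at x of about 665.

```bash
python3 - <<'E'
from h import *
print('box',plane("scene",40,385,20),plane("side",483,182,20),'bottle',plane("side",580,260,5))
E
python3 -m jog '{"xyz":[[0.4,0,0],[0.8,0,0],[1,0,0],[1,0,0],[1,0,0],[1,0,0],[1,0,0],[1,0,0],[0.8,0,0],[0.4,0,0]],"angular":[[0,0,0],[0,0,0],[0,0,0],[0,0,0],[0,0,0],[0,0,0],[0,0,0],[0,0,0],[0,0,0],[0,0,0]]}'; python3 -m jog '{"xyz":[[0,0,-0.5],[0,0,-0.8],[0,0,-0.9],[0,0,-0.9],[0,0,-0.8],[0,0,-0.5],[0,0,-0.2],[0,0,0]],"angular":[[0,0,0],[0,0,0],[0,0,0],[0,0,0],[0,0,0],[0,0,0],[0,0,0],[0,0,0]]}'
```

```text
box [848.48026461 103.06069969  20.        ] [847.77891424  87.59432545  20.        ] bottle [ 824.81043151 -182.09680501    5.        ]
time: 8.25
tool_pos: [671.5, -23.1, 174.6]
tcp_rot: [-3.129, 0.001, 1.208]
contact_force: [0.0, 0.1, -1.0]
grip_width: 23.0
time: 9.05
tool_pos: [669.3, -23.2, 74.5]
tcp_rot: [-3.123, 0.004, 1.208]
contact_force: [0.2, -0.8, -1.1]
grip_width: 23.6
```

```bash
python3 -m jog '{"xyz":[[0,0,-0.08],[0,0,0]],"angular":[[0,0,0],[0,0,0]]}'; python3 - <<'E'
from h import *
s=capture("side");d=capture("scene")
cv2.imwrite("pics/c4.png",np.hstack([cv2.resize(d[180:320,110:260],(400,373)),cv2.resize(s[120:300,350:530],(400,373))])[:,:,::-1])
E
```

```text
time: 9.25
tool_pos: [669.2, -23.3, 74.0]
tcp_rot: [-3.124, 0.004, 1.208]
contact_force: [0.2, 0.1, -0.5]
grip_width: 23.4
```

View pics/c4.png

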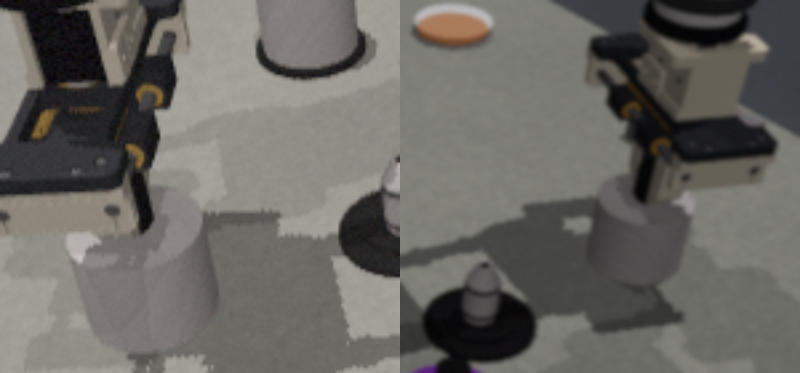

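The cover is just at the bench: bottom at (140,345) left, (635,275) right. I'll lower gently until a force shows.

```bash
python3 -m jog '{"xyz":[[0,0,-0.12],[0,0,-0.1],[0,0,0]],"angular":[[0,0,0],[0,0,0],[0,0,0]]}'
```

```text
time: 9.65
tool_pos: [669.3, -23.3, 74.2]
tcp_rot: [-3.126, 0.004, 1.208]
contact_force: [0.3, 0.0, -2.0]
grip_width: 23.4
```

```bash
python3 -m jog '{"xyz":[[0,0,-0.25],[0,0,-0.25],[0,0,0]],"angular":[[0,0,0],[0,0,0],[0,0,0]]}'
```

```text
time: 9.95
tool_pos: [671.1, -23.8, 74.1]
tcp_rot: [-3.134, 0.003, 1.209]
contact_force: [0.6, -0.6, -1.9]
grip_width: 23.4
```

It isn't going lower and the tilt is evening out, so it is standing on the bench. Releasing.

```bash
python3 -m jog '{"xyz":[[0,0,0],[0,0,0],[0,0,0],[0,0,0]],"angular":[[0,0,0],[0,0,0],[0,0,0],[0,0,0]]}' -1;python3 -m jog '{"xyz":[[0,0,0],[0,0,0],[0,0,0],[0,0,0],[0,0,0.4],[0,0,0.8],[0,0,1],[0,0,1],[0,0,1],[0,0,0]],"angular":[[0,0,0],[0,0,0],[0,0,0],[0,0,0],[0,0,0],[0,0,0],[0,0,0],[0,0,0],[0,0,0],[0,0,0]]}'; python3 - <<'E'
from h import *
s=capture("side");d=capture("scene")
cv2.imwrite("pics/c5.png",np.hstack([cv2.resize(d[180:320,110:260],(400,373)),cv2.resize(s[120:300,350:530],(400,373))])[:,:,::-1])
E
```

```text
time: 10.35
tool_pos: [670.7, -23.7, 71.7]
tcp_rot: [-3.132, 0.003, 1.209]
contact_force: [0.0, 0.3, -0.2]
grip_width: 50.8
time: 11.35
tool_pos: [670.0, -23.6, 159.7]
tcp_rot: [-3.131, 0.003, 1.209]
contact_force: [0.5, 0.2, 0.8]
grip_width: 91.8
```

View pics/c5.png

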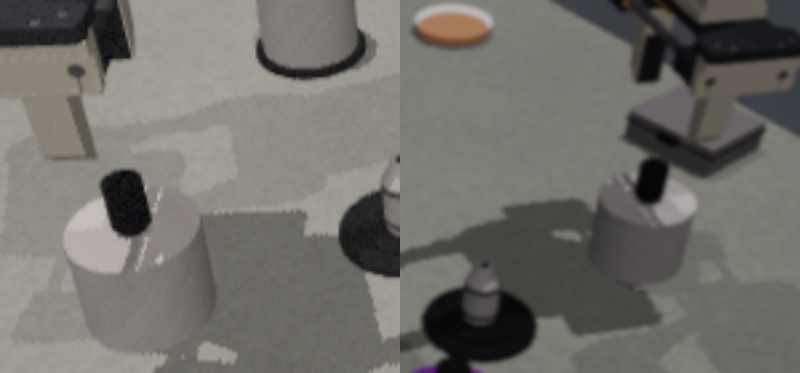

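The cover stands upright on the bench, knob at (125,200) left and (652,180) right. Moving back over the objective.

```bash
python3 -m jog '{"xyz":[[-0.4,0,0.3],[-0.8,0,0.2],[-1,0,0],[-1,0,0],[-1,0,0],[-1,0,0],[-1,0,0],[-1,0,0],[-0.8,0,0],[-0.4,0,0]],"angular":[[0,0,0],[0,0,0],[0,0,0],[0,0,0],[0,0,0],[0,0,0],[0,0,0],[0,0,0],[0,0,0],[0,0,0]]}';  python3 -m jog '{"xyz":[[-0.3,0,-0.5],[0,0,-0.5],[0,0,-0.5],[0,0,0]],"angular":[[0,0,0],[0,0,0],[0,0,0],[0,0,0]]}'; python3 - <<'E'
from h import *
s=capture("wrist")
cv2.imwrite("pics/w6.png",s[:,:,::-1]);print(bot.get_obs()['tool_pos'])
for z in(10,66):print(proj("wrist",[496,-21,z]))
E
```

```text
time: 12.45
tool_pos: [483.5, -21.9, 156.5]
tcp_rot: [-3.105, 0.009, 1.209]
contact_force: [1.0, 1.0, -0.1]
grip_width: 92.0
time: 12.85
tool_pos: [475.8, -21.7, 124.2]
tcp_rot: [-3.103, 0.009, 1.209]
contact_force: [-1.0, -0.8, -0.7]
grip_width: 91.4
[476.23906014 -21.81371217 124.83619566]
[331.67444686 263.39530797]
[333.39026543 288.6039242 ]
```

View pics/w6.png

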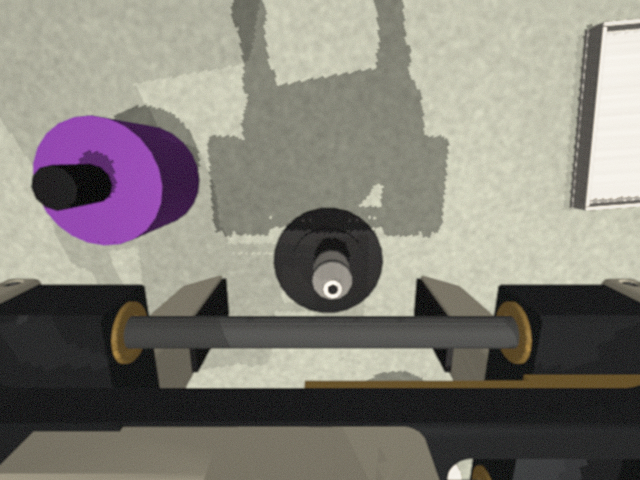

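The nose at (333,289) matches the projection of my estimate, so the objective is at (496,-21). I'll centre over it and level the tool.

```bash
python3 -m jog '{"xyz":[[0.5,0.02,0],[0.5,0.02,0],[0,0,0]],"angular":[[-0.03,-0.18,0],[-0.02,-0.18,0],[0,0,0]]}'; python3 - <<'E'
from h import *
from scipy.spatial.transform import Rotation as R
s=capture("wrist")
cv2.imwrite("pics/w7.png",s[:,:,::-1]);o=bot.get_obs();print(o['tool_pos'],R.from_euler('xyz',o['tcp_rot']).as_matrix()[:,2])
for z in(10,66):print(proj("wrist",[496,-21,z]))
E
```

```text
time: 13.2
tool_pos: [499.5, -21.2, 125.3]
tcp_rot: [3.137, -0.001, 1.209]
contact_force: [-0.5, -1.2, -0.2]
grip_width: 91.5
[498.91937578 -21.11139272 125.21551354] [ 3.59108075e-03 -5.72036341e-04 -9.99993388e-01]
[319.73026582 232.71568188]
[319.42621993 254.58733782]
```

View pics/w7.png

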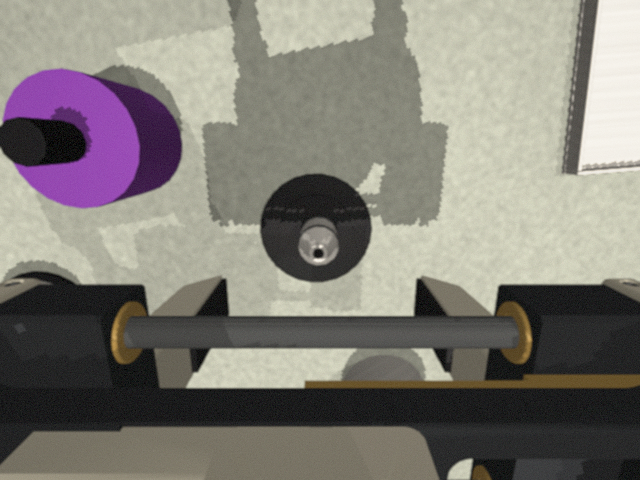

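```bash
python3 -m jog '{"xyz":[[-0.12,0,-0.6],[0,0,-0.9],[0,0,-0.9],[0,0,-0.9],[0,0,-0.7],[0,0,-0.4],[0,0,0]],"angular":[[0,0,0],[0,0,0],[0,0,0],[0,0,0],[0,0,0],[0,0,0],[0,0,0]]}'; python3 - <<'E'
from h import *
from scipy.spatial.transform import Rotation as R
s=capture("side")
cv2.imwrite("pics/d8.png",cv2.resize(s[180:330,300:480],None,fx=4,fy=4)[:,:,::-1])
o=bot.get_obs();print(o['tool_pos'],R.from_euler('xyz',o['tcp_rot']).as_matrix()[:,2])
E
```

```text
time: 13.95
tool_pos: [498.2, -21.2, 36.3]
tcp_rot: [3.133, -0.001, 1.21]
contact_force: [-0.1, 0.1, 0.2]
grip_width: 92.0
[498.58483426 -21.2415739   36.86297941] [ 0.00948374 -0.0018895  -0.99995324]
```

View pics/d8.png

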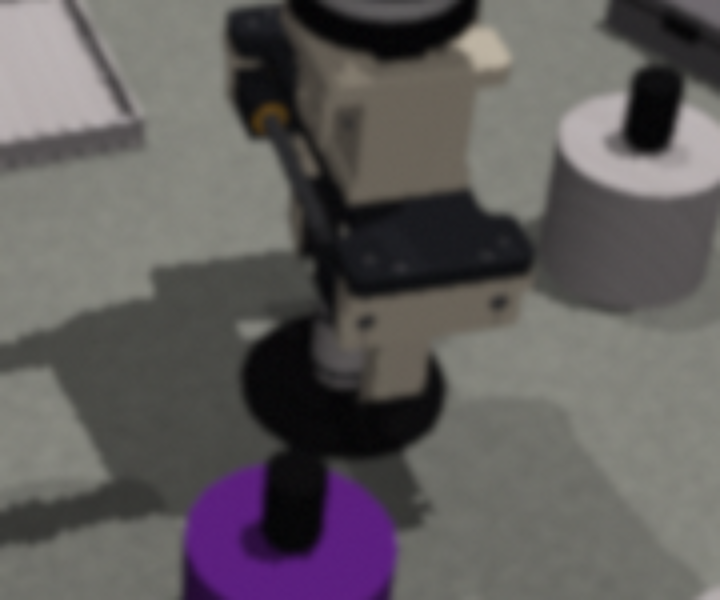

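```bash
python3 -m jog '{"xyz":[[-0.12,0,-0.5],[0,0,-0.4],[0,0,0]],"angular":[[0,0.08,0],[0,0,0],[0,0,0]]}'; python3 -m jog '{"xyz":[[0,0,0],[0,0,0],[0,0,0],[0,0,0],[0,0,0],[0,0,0],[0,0,0],[0,0,0],[0,0,0]],"angular":[[0,0,0],[0,0,0],[0,0,0],[0,0,0],[0,0,0],[0,0,0],[0,0,0],[0,0,0],[0,0,0]]}' 1
```

```text
time: 14.3
tool_pos: [497.2, -21.5, 19.1]
tcp_rot: [3.137, 0.001, 1.21]
contact_force: [-0.5, 0.7, 0.3]
grip_width: 91.7
time: 15.2
tool_pos: [497.9, -21.6, 20.0]
tcp_rot: [3.135, 0.001, 1.21]
contact_force: [-0.9, -0.2, -0.1]
grip_width: 27.3
```

```bash
python3 -m jog '{"xyz":[[0,0,0],[0,0,0.2],[0,0,0.5],[0,0,0.8],[0,0,0.9],[0,0,0.9],[0,0,0.9],[0,0,0.7],[0,0,0.3],[0,0,0]],"angular":[[0,0,0],[0,0,0],[0,0,0],[0,0,0],[0,0,0],[0,0,0],[0,0,0],[0,0,0],[0,0,0],[0,0,0]]}'; python3 - <<'E'
from h import *
s=capture("side");d=capture("scene")
cv2.imwrite("pics/c9.png",np.hstack([cv2.resize(d[180:320,190:340],(400,373)),cv2.resize(s[120:300,300:480],(400,373))])[:,:,::-1])
E
```

```text
time: 16.2
tool_pos: [496.3, -21.2, 131.7]
tcp_rot: [3.136, 0.001, 1.21]
contact_force: [-0.3, -0.3, -2.3]
grip_width: 27.3
```

View pics/c9.png

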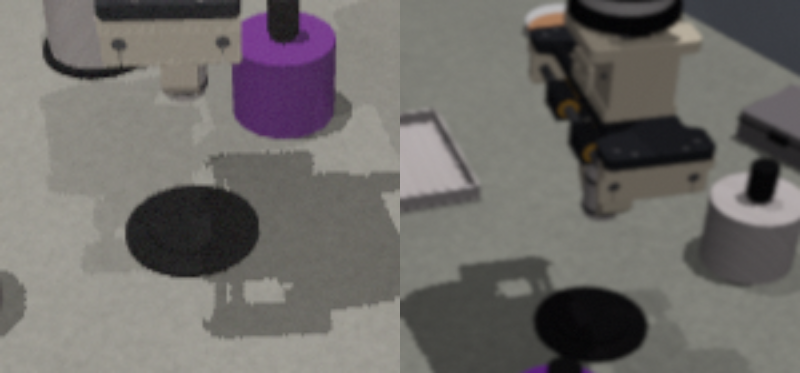

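The objective is held and its base is empty. I'll move to the tray.

```bash
python3 -m jog '{"xyz":[[0,0.3,0],[-0.05,0.6,0],[-0.05,0.9,0],[-0.05,0.9,0],[-0.05,0.9,0],[-0.05,0.9,0],[-0.05,0.9,0],[-0.05,0.9,0],[-0.05,0.9,0],[-0.05,0.9,0]],"angular":[[0,0,0],[0,0,0],[0,0,0],[0,0,0],[0,0,0],[0,0,0],[0,0,0],[0,0,0],[0,0,0],[0,0,0]]}'; python3 -m jog '{"xyz":[[-0.05,0.9,0],[-0.05,0.9,0],[-0.05,0.9,0],[-0.05,0.9,0],[-0.05,0.6,0],[-0.05,0.3,0],[0,0,0]],"angular":[[0,0,0],[0,0,0],[0,0,0],[0,0,0],[0,0,0],[0,0,0],[0,0,0]]}'
```

```text
time: 17.3
tool_pos: [480.2, 152.7, 123.8]
tcp_rot: [-3.131, 0.005, 1.208]
contact_force: [0.6, 0.5, -0.7]
grip_width: 27.2
time: 18.0
tool_pos: [467.8, 253.2, 119.4]
tcp_rot: [-3.122, 0.01, 1.214]
contact_force: [0.0, -0.4, -1.0]
grip_width: 27.2
```

```bash
python3 -m jog '{"xyz":[[0.3,0.35,-0.3],[0.3,0.35,-0.6],[0,0,-0.8],[0,0,-0.6],[0,0,-0.4],[0,0,0]],"angular":[[0.02,-0.1,0],[0,-0.1,0],[0,0,0],[0,0,0],[0,0,0],[0,0,0]]}'; python3 - <<'E'
from h import *
from scipy.spatial.transform import Rotation as R
s=capture("side");d=capture("scene")
cv2.imwrite("pics/c10.png",np.hstack([cv2.resize(d[280:460,270:450],(400,400)),cv2.resize(s[100:260,220:380],(400,400))])[:,:,::-1])
o=bot.get_obs();print(o['tool_pos'],R.from_euler('xyz',o['tcp_rot']).as_matrix()[:,2])
E
```

```text
time: 18.6
tool_pos: [482.4, 266.2, 61.9]
tcp_rot: [3.138, -0.001, 1.21]
contact_force: [-0.4, 0.1, -1.8]
grip_width: 27.1
[483.0745046  266.56456761  63.17131348] [ 5.34963545e-03  7.17929626e-04 -9.99985433e-01]
```

View pics/c10.png

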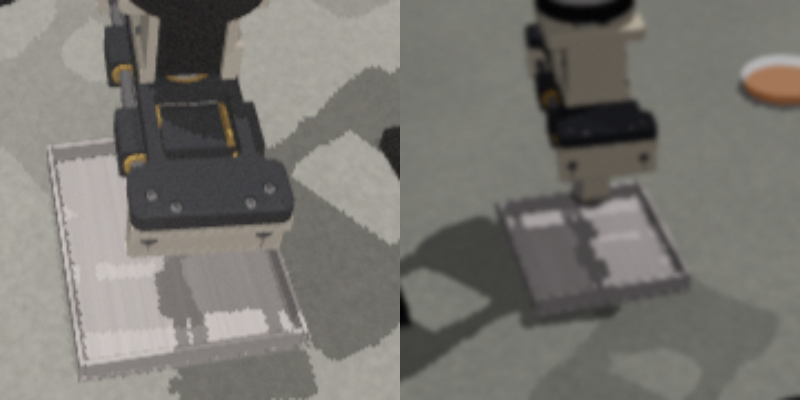

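The gripper is over the tray, consistent with the centre in both views. Lowering.

```bash
python3 -m jog '{"xyz":[[0,0,-0.5],[0,0,-0.5],[0,0,-0.5],[0,0,-0.3],[0,0,0]],"angular":[[0,0,0],[0,0,0],[0,0,0],[0,0,0],[0,0,0]]}'
```

```text
time: 19.2
tool_pos: [484.0, 266.7, 25.4]
tcp_rot: [3.135, -0.004, 1.21]
contact_force: [0.4, -0.0, -1.3]
grip_width: 27.1
```

```bash
python3 -m jog '{"xyz":[[0,0,-0.2],[0,0,-0.2],[0,0,0]],"angular":[[0,0,0],[0,0,0],[0,0,0]]}'; python3 -m jog '{"xyz":[[0,0,-0.15],[0,0,0]],"angular":[[0,0,0],[0,0,0]]}'; python3 -m jog '{"xyz":[[0,0,-0.12],[0,0,0]],"angular":[[0,0,0],[0,0,0]]}'
```

```text
time: 19.5
tool_pos: [484.1, 266.8, 16.7]
tcp_rot: [3.135, -0.005, 1.21]
contact_force: [0.3, 1.0, -2.1]
grip_width: 27.4
time: 19.7
tool_pos: [484.3, 266.9, 13.7]
tcp_rot: [3.134, -0.005, 1.21]
contact_force: [-0.1, -0.2, -0.5]
grip_width: 27.4
time: 19.9
tool_pos: [485.2, 267.2, 13.6]
tcp_rot: [3.132, -0.007, 1.21]
contact_force: [-0.2, 0.1, -1.3]
grip_width: 27.1
```

Contact at z of about 13.6, as predicted (13). Opening partway.

```bash
python3 -m jog '{"xyz":[[0,0,0],[0,0,0],[0,0,0],[0,0,0],[0,0,0]],"angular":[[0,0,0],[0,0,0],[0,0,0],[0,0,0],[0,0,0]]}' -0.2; python3 -m jog '{"xyz":[[0,0,0.3],[0,0,0.6],[0,0,0.8],[0,0,0.8],[0,0,0.8],[0,0,0.8],[0,0,0.8],[0,0,0.8],[0,0,0]],"angular":[[0,0,0],[0,0,0],[0,0,0],[0,0,0],[0,0,0],[0,0,0],[0,0,0],[0,0,0],[0,0,0]]}'; python3 - <<'E'
from h import *
s=capture("side");d=capture("scene")
cv2.imwrite("pics/c11.png",np.hstack([cv2.resize(d[280:460,270:450],(400,400)),cv2.resize(s[100:260,220:380],(400,400))])[:,:,::-1])
E
```

```text
time: 20.4
tool_pos: [486.0, 267.5, 14.3]
tcp_rot: [3.13, -0.008, 1.21]
contact_force: [0.1, 0.2, 0.2]
grip_width: 54.5
time: 21.3
tool_pos: [486.2, 267.6, 139.7]
tcp_rot: [3.127, -0.011, 1.21]
contact_force: [-0.4, 0.4, -0.1]
grip_width: 54.9
```

View pics/c11.png

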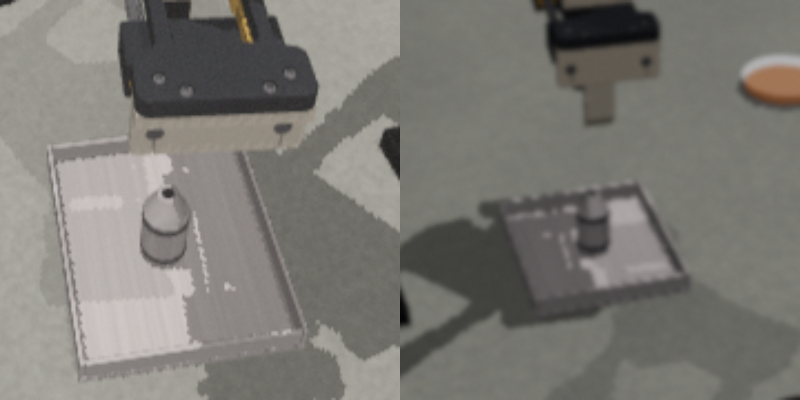

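The objective stands upright near the tray centre: nose (167,190) left, (593,197) right. Final numeric check.

```bash
python3 - <<'E'
from h import *
a=lambda x,y:(270+x*.45,280+y*.45)
b=lambda x,y:(220+(x-400)*.4,100+y*.4)
print('nose',tri(a(167,190),b(593,197)),'foot',tri(a(164,257),b(593,247)))
s=capture("scene");d=capture("side");f=lambda im:im.max(2)<62
for k,u,v in(('moved',(145,230,180,275),(630-0 and 455,190,490,220)),('other',(214,148,236,172),(490,318,515,352))):
    ca,_,_=blob(s,u,f);cb,_,_=blob(d,v,f);print(k,ca,cb,tri(ca,cb))
o=bot.get_obs();print(o['time'],o['tool_pos'],o['contact_force'])
cv2.imwrite("pics/f.png",s[:,:,::-1])
E
```

```text
nose [482.82692866 266.27765862  56.49239824] foot [485.39493365 273.79173115   0.8423277 ]
moved [156.93113772 255.68562874] [470.64416058 200.48722628] [673.24277526 -20.14969909  94.1842175 ]
other [222.16571429 161.21714286] [500.63109049 336.25058005] [ 487.52202151 -276.48827406   92.98649093]
21.5 [484.32741345 266.88313816 135.93043738] [-0.54820657 -0.79681895 -1.05808079]
```

View pics/f.png

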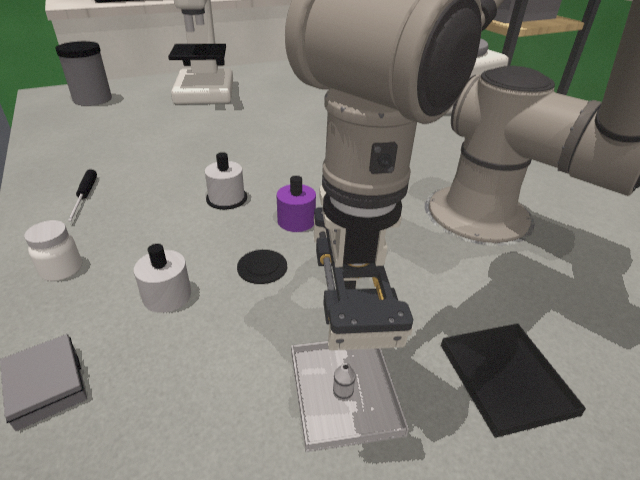

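The moved cover's knob height (94 mm against an expected 86) looks off because the side mask box took in neighbouring dark pixels. Re-measuring it.

```bash
python3 - <<'E'
from h import *
s=capture("scene");d=capture("side");f=lambda im:im.max(2)<62
ca,sa,_=blob(s,(145,240,170,272),f);cb,sb,_=blob(d,(453,192,474,222),f);print(ca,sa,cb,sb,tri(ca,cb))
cv2.imwrite("pics/f2.png",np.hstack([cv2.resize(s[230:320,120:210],(400,400)),cv2.resize(d[180:270,425:515],(400,400))])[:,:,::-1])
E
```

```text
[156.91940299 255.71641791] [148 244  19  25 335] [463.90764331 204.11783439] [456 192  18  26 314] [668.22045462 -17.8614933   90.33177867]
```

View pics/f2.png

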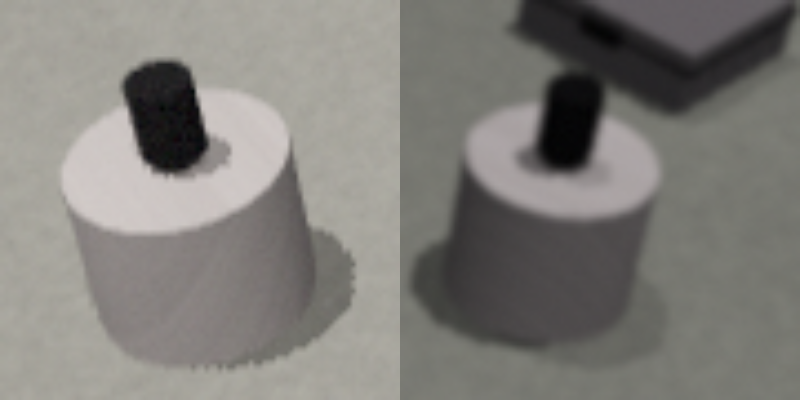

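The two views show apparent lean, so I'll compare with what perspective predicts for a vertical axis.

```bash
python3 - <<'E'
from h import *
for n,(u,v),sc in(("scene",(120,230),400/90),("side",(425,180),400/90)):
    for z in(68,104):
        for x,y in((668,-20),):
            q=proj(n,[x,y,z]);print(n,z,((q-[u,v])*sc).round(0))
    c=proj(n,[668,-20,0]);k=[]
    import numpy as np
    circ=np.array([proj(n,[668+40*np.cos(t),-20+40*np.sin(t),0]) for t in np.linspace(0,6.28,60)])
    circ=(circ-[u,v])*sc;print('base box',circ.min(0),circ.max(0))
    top=np.array([proj(n,[668+40*np.cos(t),-20+40*np.sin(t),68]) for t in np.linspace(0,6.28,60)])
    top=(top-[u,v])*sc;print('top box',top.min(0),top.max(0), 'left/top-pts',top[top[:,0].argmin()],top[top[:,0].argmax()])
E
```

```text
scene 68 [167. 155.]
scene 104 [148.  77.]
base box [ 91.06099919 217.41097657] [309.26884669 367.32560011]
top box [49.83667604 84.68624339] [281.56012212 230.9995402 ] left/top-pts [ 49.83667604 177.18766825] [281.56012212 136.04115192]
side 68 [160. 157.]
side 104 [175.  86.]
base box [ 39.86728242 226.39062849] [227.73149601 343.42789609]
top box [ 62.29486484 101.80701862] [258.59406145 216.10125882] left/top-pts [ 62.29486484 149.77176762] [258.59406145 167.70450459]
```

The perspective prediction for an upright cover matches: the knob axis shift is (-18,-85) seen against (-19,-78) predicted, and both the top and base boxes fit. So it is upright on the bench. Handing in.

```bash
python3 -c "
from plant import bot
print(bot.close_job())"
```

```text
the job is handed in; nothing more can be done
None
```

I handed the job in at about 22 s on the robot's clock, of the 72 s allowed. No verdict was reported. The long objective stands upright in the steel tray, within about 6 mm of its centre.

- **Finding the long one:** The first cover I lifted, the steel one nearest the tray, hid it. Its nose measured 65.6 mm above the bench, which is 56 mm above the boss. I therefore never lifted the other cover.
- **Lifted cover:** It stands right way up on free bench at about (668, -20). The first knob check gave 94 mm against the 86 mm expected for a point mid-way up the knob, because the mask took in a neighbouring dark object. The re-measurement gave 90 mm, still about 4 mm high. The outlines in both views fit an upright cover standing on the bench.
- **Objective in the tray:** It touched down at the expected height. The last check put its nose at (483, 266, 56) mm, against 59 mm expected in z. My hand-picked foot point was 7 mm off sideways, which is a rough pixel pick; the picture shows it upright.
- **Everything else:** The second cover, the purple look-alike and the black tray were not touched. The gripper was clear of everything at the end, at a height of about 136 mm.

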